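# Stack die trays in the carrier and close the keeper

### The job

Stack the empty chip tray onto the carrier's saddle and then the flat lid onto the tray, cut corners matched, so that each skirt drops fully home over the deck below. Set them down gently, without dropping or forcing them, and then fold the carrier's hinged keeper plate down until it lies level over the stack. Leave the jar, the scanner and the steel block where they are.

Things in the scene. Friction and masses are not known exactly. Their poses are not given: they have to be found in the camera images.
- tray: black plastic chip tray, 40 to 110 g, 88 mm (x) by 64 mm (y), body 18 mm high, only its +x +y corner cut, by a 16 mm chamfer. Hollow below: skirt wall 3 mm, 8 mm deep. Origin at the centre of the skirt's lower rim, z its upward normal. On top a deck 6 mm high with a grid of pockets (25 mm in all). Starts on rest_a against its lip, tilted 25 degrees, cut corner high.
- tray_corner (a point): middle of the tray's cut corner, (36, 24, 0) mm in its frame. The tray's deck is inset 3.75 mm from the outline, corner cut alike; the lid's skirt fits over it with 0.75 mm play all round, and only with the cut corners matched
- lid: black plastic lid, 35 to 95 g, 88 mm (x) by 64 mm (y), body 18 mm high, only its +x +y corner cut, by a 16 mm chamfer. Hollow below: skirt wall 3 mm, 8 mm deep. Origin at the centre of the skirt's lower rim, z its upward normal. Flat top, no deck. Starts on rest_b against its lip, tilted 25 degrees, cut corner high.
- lid_corner (a point): middle of the lid's cut corner, at the skirt's lower rim: (36, 24, 0) mm in the lid's frame
- rest_a: the rest that holds the tray: white metal rest, 72 x 100 mm, 62 mm high, fixed; its plain face slopes 25 degrees, rising towards its +x, with a lip standing 8 mm above the face along the low edge. Origin under its centre on the bench.
- rest_b: the rest that holds the lid: white metal rest, 72 x 100 mm, 62 mm high, fixed; its plain face slopes 25 degrees, rising towards its +x, with a lip standing 8 mm above the face along the low edge. Origin under its centre on the bench.
- carrier: fixed carrier: steel base 142 x 90 x 8 mm (62 mm to -x, 80 mm to +x); on it a grey saddle of the tray's outline (88 x 64 mm, cut corner at +x +y), shoulder 22 mm above the bench, with a black deck 6 mm high like the tray's on top. Two hinge posts 66 mm high at its +x end. Origin on the bench under the middle of the saddle's slide, z up.
- seat_mid (a point): middle of the saddle's slide, at shoulder height (22 mm). The saddle stands up to 5 mm off it along the carrier's x, either way, not told: find it by feel. It is centred in y, stiff (10 N to shift) and may be left anywhere. The tray's origin comes to the centre of the saddle's shoulder, axes along the carrier's; the lid's 18 mm above
- keeper (a joint): angle of the keeper, a steel plate 100 x 44 x 4 mm hinged across the carrier's +x end. 0: level, pointing to the carrier's -x, 1.5 mm above a seated lid, hard stop; pi/2: upright; more: leaning outwards (stop 2.25). Stiff: it stays where left, turns with about 0.1 N m. Starts at 1.75 to 2.0.
- keeper_hinge (a point): middle of the keeper's hinge axis, 64 mm along the carrier's +x from its centre, 61.5 mm above the bench
- keeper_end (a point): middle of the keeper's free end, 100 mm from the hinge axis
- jar: bystander: white jar with black cap, 60 mm across, 60 mm high, loose; origin under its centre
- scanner: bystander: black hand scanner lying down, 140 x 52 x 34 mm, loose; origin under its handle, head towards its +x
- weight: bystander: steel block 50 x 50 x 30 mm, loose; origin under its centre
Mind the look-alikes: they are no part of the job. What is shaped like the carrier but red is not meant.

How it is judged:
On the way, in this order (a step that is already met when the one before it is completed fails the run):
1. the tray is fully home on the carrier's deck (x of tray in the frame of seat_mid between -0.009 and 0.009 m and y of tray in the frame of seat_mid between -0.003 and 0.003 m and z of tray in the frame of seat_mid between -0.002 and 0.002 m and y of tray_corner in the frame of seat_mid between 0.02 and 0.028 m and x of tray_corner in the frame of seat_mid above 0.02 m and angle between tray's own z axis and vertical below 0.04 rad), for 0.2 s.
2. the lid is fully home on the tray (all of step 1 and horizontal distance between lid and tray below 0.003 m and horizontal distance between lid_corner and tray_corner below 0.004 m and z of lid in the frame of tray between 0.016 and 0.02 m and angle between lid's own z axis and vertical below 0.04 rad), for 0.2 s.
3. the keeper is folded down level (value of joint keeper below 0.08 rad), for 0.2 s.
At the end, for the whole second after the job is handed in: Tray home on the saddle (height to 2 mm, within 9 mm of the slide's middle along it, 3 mm across), lid home on the tray (3 mm off centre, height to 2 mm), cut corners matched (4 mm), both level (0.04 rad) and still (0.02 m/s), keeper level over them (joint under 0.08 rad) (all of step 2 and linear speed of each of tray, lid below 0.02 m/s and value of joint keeper below 0.08 rad); the robot touches nothing.
It fails at once if the tray is let fall onto the saddle, or the lid onto the tray (over 0.35 m/s close above its place) ((linear speed of tray above 0.35 m/s and horizontal distance between tray and seat_mid below 0.015 m and z of tray in the frame of seat_mid below 0.02 m) or (linear speed of lid above 0.35 m/s and horizontal distance between lid and tray below 0.015 m and z of lid in the frame of tray below 0.038 m)).
It fails at once if the tray or the lid is forced onto what is below (over 40 N) (contact force between any of tray, lid and carrier above 40 N or contact force between lid and tray above 40 N).
It fails at once if the jar, the scanner or the steel block is moved by more than 25 mm (distance of any of jar, scanner, weight from where it was at the start of the episode above 0.025 m).
It also fails if it takes over 72 s, if anything falls off the work surface, if the arm or the gripper's body presses on something with over 40 N, if the wrist force passes 120 N, or if a joint passes its speed limit or range.

### The arm

A 6-joint arm with a two-finger parallel gripper is mounted at the origin on the work surface. World frame = base frame: x ahead of the robot, y to its left, z up, the work surface at z = 0. Lengths are in m, angles in rad, forces in N, time in s.
With the tool pointing down it reaches from about 0.325 to 0.9 m from the base axis. Payload 3.5 kg.
Tool frame: the origin (TCP) lies between the finger pads; the fingertips stand 19 mm ahead of it and the grasp point (between the pads) is the TCP; z points along the fingers, y is the line along which they close (so a half turn about z gives the same grasp; the last joint's range is limited). The gripper opens to 85 mm and grips with 20 to 120 N. Pads are 22 mm wide; open, the fingers measure 114 mm over their backs; the gripper's body (76 mm by 85 mm) begins 54 mm behind the grasp point. The pads swing forward as they close: fully open they stand 13 mm farther back than shut.
Start: joints at [-1.415, 0.276, -0.026, 1.268, 0, 1.467], TCP at [0.16, -0.604, 0.25] pointing down, gripper open.
Joint ranges: [-3.12, 3.12], [-0.85, 1.88], [-1.08, 1.24], [-1.95, 2.15], [-1.57, 1.53], [-3.14, 3.14]. Speed limits (rad/s): [2.57, 2.57, 3.14, 3.14, 3.14, 3.14].

### API

Orientations are given as [roll, pitch, yaw] about the fixed x, y, z axes, in that order (R = Rz(yaw) Ry(pitch) Rx(roll)).
In Python, from plant import * gives the robot as it stands. Calls block until the motion is done:
- reach(position, orientation): joint-space move of the TCP to a pose.
- servo_line(position, rot=None, velocity=0.15, f_stop=None): straight line of the TCP; rot=None keeps the orientation; velocity is the mean speed in m/s. With f_stop (N) it stops when the force on the tool has changed by that much, and returns True; else False.
- goto_joints(angles): joint-space move.
- gripper_to(opening): finger opening in m; the grip force is fixed at half the most; returns when the fingers have stopped.
- wait(seconds).
- ik(position, orientation): joint angles nearest the present ones, or None.
- state(): the state.
- grab_frame(name): name is "scene" or "top" or "wrist"; returns (picture, depth): 480x640x3 uint8, red, green, blue; 480x640 float32, m along the optical axis (not along the pixel's ray), 0 where there is no reading.
- camera_params(name): a dict with "intrinsics" (3x3 intrinsics, pixels), "T" (4x4, takes a point from camera to world coordinates). Camera axes: x right, y down, z forward; pixel columns grow to the right and rows downward; lengths in m; the calibration is good to about 2 mm. A picture is of the moment at which its call begins: read the wrist's pose just before it. camera_params takes no time and is no camera call; for the wrist camera it gives the pose at the moment of the call.
A pose or a line that the arm cannot do raises PlanningError and nothing moves.
- hand_in(): hands the job in; it is judged then, once.
Trained networks look in the newest picture that a camera, given by its name, has taken for a name from the list of things; names that differ only in an ending like _2 or _b are one class to them, and where a whole thing is asked for, a point or a joint stands for the part that bears it (a point fixed in the world has none). Each returns a list of dicts, best first, with "score" (0 to 1); they miss things now and then, are a little off and sometimes report something else, mostly with a low value. They report only what shows in the picture. A call takes as long as a camera call. They do not tell look-alikes from the thing itself.
- trace(camera, name): "mask" (480x640 bool, what is visible of it) and "extent" ([left, top, right, bottom] in pixels, round what is visible of it).
The state is a dict: "time_s": time; "joint_pos": joint angles; "qd": joint speeds; "tau": joint torques, N m; "ee_pos": TCP position; "eef_rot": TCP orientation; "ft_force": force on the tool from outside, world axes, zero at the start; "wrist_torque": the same for the moment, N m; "gripper_width": finger opening in m; "grip_force": force on a finger pad.
Only numpy, scipy, OpenCV 4.12 (cv2) and the standard library are available. Lean on these libraries where they do the work, as an engineer would, in place of code of your own. Each camera call takes 0.05 s, during which the arm holds its last target. There are 200 camera calls.

## Working session

There is one attempt and no reset: what is moved stays moved. The work goes in short steps, each a Python script; the robot and the scene stay as the last script left them, time stands still between calls to the robot, and variables do not carry over. Pictures are saved under pics/ and viewed, at most 10 in all, crops included, and the job is handed in when it is done.

```bash
ls; mkdir -p pics; cat > h.py <<'E'
from plant import *
import numpy as np, cv2
from scipy.spatial.transform import Rotation as R
def save(n,img): cv2.imwrite('pics/'+n+'.png',cv2.cvtColor(img,cv2.COLOR_RGB2BGR))
def cloud(cam,d,P=None):
    P=P or camera_params(cam); K=np.array(P['intrinsics']);T=np.array(P['T'])
    v,u=np.mgrid[:480,:640]; p=np.stack([(u-K[0,2])/K[0,0]*d,(v-K[1,2])/K[1,1]*d,d],-1)
    return p@T[:3,:3].T+T[:3,3]
E
python3 - <<'E'
from h import *
for c in('scene','top'):
    im,d=grab_frame(c); save(c,im); np.savez('/tmp/'+c,im=im,d=d,X=cloud(c,d))
    X=cloud(c,d)
    for n in('tray','lid','rest_a','carrier','keeper','jar','scanner','weight'):
        for r in trace(c,n)[:3]:
            m=r['mask']&(d>0); print(c,n,round(r['score'],2),np.round(r['extent']),np.round(np.median(X[m],0),3))
print(state())
E
```

```text
pics
scene tray 0.61 [380. 255. 434. 283.] [0.479 0.254 0.063]
scene lid 0.65 [284. 220. 333. 241.] [0.534 0.025 0.057]
scene rest_a 0.9 [281. 222. 334. 264.] [0.567 0.027 0.008]
scene rest_a 0.89 [378. 266. 438. 308.] [0.506 0.263 0.016]
scene rest_a 0.55 [213. 162. 288. 224.] [ 0.556 -0.187  0.025]
scene carrier 0.79 [212. 161. 287. 226.] [ 0.555 -0.188  0.025]
scene carrier 0.77 [156. 171. 220. 213.] [ 0.636 -0.349  0.027]
scene carrier 0.72 [266. 152. 324. 189.] [ 0.341 -0.268  0.027]
scene keeper 0.76 [273. 151. 312. 163.] [ 0.339 -0.284  0.065]
scene keeper 0.76 [325. 184. 366. 202.] [ 0.362 -0.036  0.065]
scene keeper 0.68 [214. 163. 242. 194.] [ 0.591 -0.198  0.107]
scene jar 0.85 [445. 290. 482. 340.] [0.486 0.386 0.045]
scene scanner 0.62 [241. 282. 319. 322.] [0.69  0.143 0.026]
scene scanner 0.54 [214. 160. 240. 201.] [ 0.592 -0.198  0.11 ]
scene weight 0.76 [177. 233. 199. 255.] [ 0.735 -0.133  0.029]
top tray 0.84 [207. 242. 243. 292.] [0.458 0.242 0.06 ]
top tray 0.17 [432. 171. 462. 205.] [ 0.589 -0.2    0.112]
top tray 0.15 [318. 207. 356. 256.] [0.521 0.016 0.056]
t
[... 758 characters left out ...]
.725 -0.142  0.03 ]
{'time_s': 0.9, 'joint_pos': array([-1.41540600e+00,  2.76370803e-01, -2.63905933e-02,  1.26797419e+00,
        3.23807215e-05,  1.46739309e+00]), 'qd': array([ 0.00030153, -0.0008705 , -0.00133492, -0.00094297, -0.00153763,
       -0.00143194]), 'tau': array([-1.50817330e-03, -4.45475292e+01,  2.95570743e+01,  5.70567554e-04,
       -1.24918897e-04, -3.40112194e-06]), 'ee_pos': array([ 0.15994542, -0.60420001,  0.25033589]), 'eef_rot': array([ 3.14152890e+00, -2.59385457e-05,  2.58793569e-01]), 'ft_force': array([-0.55276316,  0.86655341,  0.43718974]), 'wrist_torque': array([ 0.01575238, -0.00288382, -0.02723486]), 'grip_force': 0.0, 'gripper_width': 0.0854596157194284}
```

```bash
python3 - <<'E'
import cv2
t=cv2.imread('pics/top.png'); cv2.imwrite('pics/topz.png',cv2.resize(t[90:390,130:560],None,fx=1.85,fy=1.85,interpolation=cv2.INTER_CUBIC))
E
```

```text
(no output)
```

View pics/topz.png

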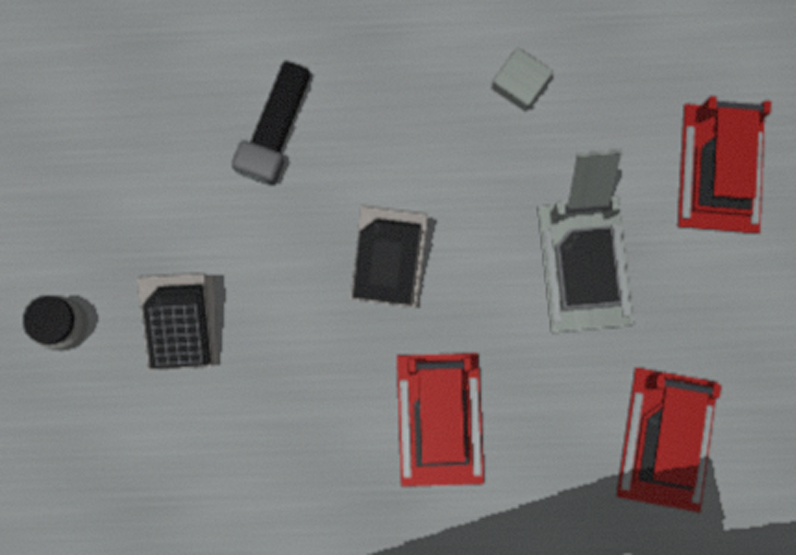

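View pics/scene.png

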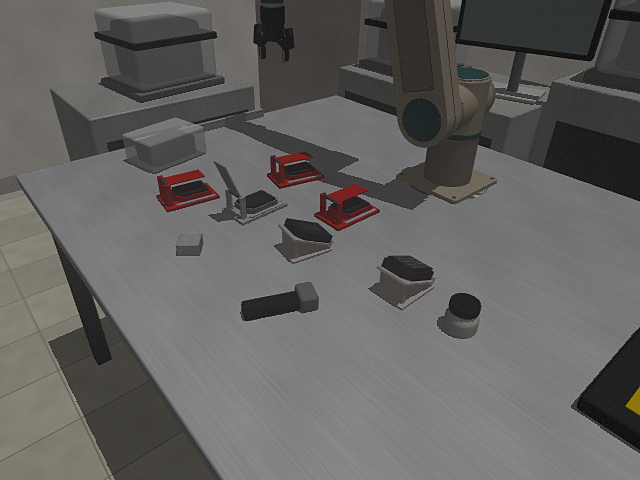

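The grey carrier (top crop ~590,260; keeper open beyond it) is the one meant. The three red ones at (440,420), (665,440) and (725,165) are look-alikes. The pocketed tray is at (178,325) and the flat lid at (388,262). Both have their cut corner upper left, which is +x +y, matching the carrier.

```bash
cat >> h.py <<'E'
def rect(P):
    (c,s,a)=cv2.minAreaRect((P[:,:2]*1000).astype(np.float32)); 
    a=(a+45)%90-45; return np.array(c)/1000,np.round(s,1),round(a,2)
def plane(P):
    c=P.mean(0); n=np.linalg.svd(P-c,full_matrices=False)[2][2]; n*=np.sign(n[2]); return c,n
E
python3 - <<'E'
from h import *
f=np.load('/tmp/top.npz'); X,im,d=f['X'],f['im'].astype(int),f['d']; g=im.max(-1)
box=lambda x0,x1,y0,y1,z0,z1:(X[...,0]>x0)&(X[...,0]<x1)&(X[...,1]>y0)&(X[...,1]<y1)&(X[...,2]>z0)&(X[...,2]<z1)
m=box(.46,.62,-.28,-.13,.004,.04); print('carrier all',m.sum(),rect(X[m]))
m2=box(.47,.6,-.26,-.15,.024,.034); print('deck',m2.sum(),rect(X[m2]),np.median(X[m2][:,2]))
m=box(.58,.66,-.26,-.14,.07,.2); print('keeper',X[m].min(0),X[m].max(0))
for n,b in(('tray',(.40,.55,.17,.30)),('lid',(.45,.6,-.05,.07))):
    m=box(*b,.012,.12); dark=m&(g<70); P=X[dark]; c,nn=plane(P)
    print(n,dark.sum(),np.round(c,3),np.round(nn,3),'tilt',np.degrees(np.arccos(nn[2])),'az',np.degrees(np.arctan2(-nn[1],-nn[0])),rect(P))
    w=m&(g>100); print(' rest',rect(X[m]), w.sum(), X[w].max(0),X[w].min(0))
print(np.round(camera_params('wrist')['T'],3), camera_params('wrist')['intrinsics'])
for p in ([.545,-.205,.3],[.5,.02,.3],[.46,.24,.3]):
  for y in (0,3.14): print(ik(p,[np.pi,0,y]))
E
```

```text
carrier all 2625 (array([ 0.53943262, -0.20476108]), array([158.8, 149.4]), 0.05)
deck 1104 (array([ 0.52320392, -0.20226581]), array([107.1,  65.5]), 2.58) 0.02814030179301419
keeper [ 0.58001759 -0.22254484  0.08201501] [ 0.61073921 -0.17677238  0.15906848]
tray 1276 [0.459 0.239 0.06 ] [-0.375 -0.172  0.911] tilt 24.376333393265018 az 24.597741574398697 (array([0.45979453, 0.24208704]), array([86.2, 64.9]), 1.68)
 rest (array([0.46467606, 0.24603017]), array([99.6, 74.1]), 1.24) 325 [0.5147555  0.28398882 0.0668929 ] [0.41437129 0.20940418 0.01749086]
lid 1350 [0.522 0.015 0.056] [-0.403  0.041  0.914] tilt 23.88550148258051 az -5.831584040383633 (array([0.52362958, 0.01493445]), array([63. , 86.7]), -9.18)
 rest (array([0.52806165, 0.01343795]), array([71.9, 99.2]), -9.06) 377 [0.58051881 0.05629587 0.0677852 ] [ 0.4743018  -0.02886135  0.01241185]
[[ 0.257 -0.913 -0.318  0.243]
 [-0.966 -0.243 -0.085 -0.583]
 [ 0.     0.329 -0.944  0.373]
 [ 0.     0.     0.     1.   ]] [[354.47264235   0.         320.87705105]
 [  0.         354.47264235 233.62343512]
 [  0.           0.           1.        ]]
[-0.47077494  0.17913829 -0.04469188  1.34696615  0.          2.67081772]
[-0.47077494  0.17913829 -0.04469188  1.34696615  0.         -0.46918228]
[-0.08927786  0.03094067 -0.21061325  1.32924241  0.          3.0523148 ]
[-0.08927786  0.03094067 -0.21061325  1.32924241  0.         -0.0876852 ]
[ 0.35625022  0.06455656 -0.17516252  1.33107724  0.         -2.78534243]
[ 0.35625022  0.06455656 -0.17516252  1.33107724  0.          0.35784288]
```

```bash
python3 - <<'E'
from h import *
for n,p in (('carrier',[.49,-.20,.26]),('lid',[.49,.015,.22]),('tray',[.425,.24,.22])):
    reach(p,[np.pi,0,np.pi]); wait(.3); P=camera_params('wrist'); im,d=grab_frame('wrist'); np.savez('/tmp/w_'+n,im=im,d=d,X=cloud('wrist',d,P)); save('w_'+n,im)
print(state()['time_s'],state()['ft_force'])
a=[cv2.resize(cv2.imread(f'pics/w_{n}.png')[40:440,120:520],(400,400)) for n in('carrier','lid','tray')]
cv2.imwrite('pics/w3.png',cv2.resize(np.hstack(a),None,fx=.66,fy=.66))
X=None
f={n:np.load(f'/tmp/w_{n}.npz') for n in('carrier','lid','tray')}
def fit(P):  # plane robust
    for _ in range(6):
        c,n=plane(P); r=abs((P-c)@n); P=P[r<max(.0015,1.5*np.median(r))]
    return c,n,P
for n in('lid','tray'):
    X=f[n]['X'];g=f[n]['im'].max(-1); tr=[X[g>=0]]
    m=(X[...,2]>.015)&(X[...,2]<.13)&(f[n]['d']>0)&(g<80)&(abs(X[...,0]-(.525 if n=='lid' else .46))<.07)&(abs(X[...,1]-(.015 if n=='lid' else .24))<.06)
    c,nn,P=fit(X[m]); print(n,m.sum(),len(P),np.round(c,4),np.round(nn,3),'tilt',np.degrees(np.arccos(nn[2])),'az',np.degrees(np.arctan2(-nn[1],-nn[0])))
    az=np.arctan2(-nn[1],-nn[0]); ex=np.cross([-np.sin(az),np.cos(az),0],nn); ey=np.cross(nn,ex)
    Q=np.stack([(P-c)@ex,(P-c)@ey],-1); r=cv2.minAreaRect((Q*1000).astype(np.float32)); print('  rect in plane',r, np.round(c+ex*r[0][0]/1e3+ey*r[0][1]/1e3,4))
X=f['carrier']['X'];g=f['carrier']['im'].max(-1)
for z0,z1 in((.005,.012),(.0245,.032)):
    m=(X[...,2]>z0)&(X[...,2]<z1)&(X[...,0]>.44)&(X[...,0]<.64)&(X[...,1]>-.27)&(X[...,1]<-.13)
    if z0>.01: m&=g<70
    print(m.sum(),rect(X[m]),np.median(X[m][:,2]))
E
```

```text
5.65 [-0.18833727  0.13116518  0.05509647]
lid 6882 6512 [0.5199 0.0133 0.0541] [-0.417  0.067  0.906] tilt 25.001931820311736 az -9.084687488252559
  rect in plane ((0.3558998107910156, 0.7873783111572266), (63.412357330322266, 86.99742889404297), 89.82106018066406) [0.5203 0.0141 0.0542]
tray 5959 4152 [0.4548 0.2421 0.0598] [-0.422 -0.016  0.906] tilt 25.009567443794836 az 2.1589680484137217
  rect in plane ((-0.6848716735839844, -0.64642333984375), (56.641761779785156, 80.61447143554688), 89.4784164428711) [0.4542 0.2414 0.0596]
4981 (array([ 0.51861902, -0.2071279 ]), array([142.6,  90. ]), 3.35) 0.0077890515052641
3797 (array([ 0.51360278, -0.20762498]), array([80.4, 55.9]), 3.46) 0.027408027155431613
```

View pics/w3.png

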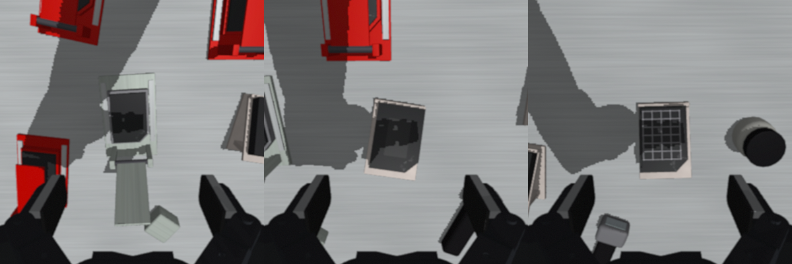

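```bash
python3 - <<'E'
from h import *
f=np.load('/tmp/w_tray.npz'); X=f['X']; im=f['im']; d=f['d']; tcp=np.array(state()['ee_pos']); rot=R.from_euler('xyz',state()['eef_rot'])
Q=rot.inv().apply((X-tcp).reshape(-1,3)).reshape(X.shape)
m=(d>0)&(Q[...,2]<.03)&(Q[...,2]>-.05)
for s in(-1,1):
    k=m&(Q[...,1]*s>0); P=Q[k]; print(s,k.sum(),np.round(P.min(0),4),np.round(P.max(0),4))
    for z in(-.01,0,.005):
        kk=k&(abs(Q[...,2]-z)<.003)&(abs(Q[...,0])<.03); y=abs(Q[kk][:,1]); print(z,kk.sum(),np.percentile(y,[2,50,98]) if kk.sum() else '', Q[kk][:,0].max() if kk.sum() else '')
# feasibility of tilted poses
def tilt(az,t): # tool: x axis toward -obj x, z = -normal
    return (R.from_euler('z',az)*R.from_euler('y',-t)*R.from_euler('xyz',[np.pi,0,np.pi]))
for az,p in((1.8,[.456,.2416,.056]),(-9.1,[.52,.0140,.057])):
    r=tilt(np.radians(az),np.radians(25)); print(np.round(r.as_matrix(),3)); print(ik(p,r.as_euler('xyz')))
print(ik([.5136,-.2074,.045],[np.pi,0,np.pi+np.radians(3.4)]))
E
```

```text
-1 10567 [-0.0145 -0.0753 -0.05  ] [ 0.0153 -0.0337  0.0074]
-0.01 563 [0.04300389 0.04367421 0.05642584] 0.011322420771032442
0 383 [0.04308877 0.04352298 0.05488351] 0.010872726704532078
0.005 166 [0.04306936 0.04343189 0.04880441] 0.010188520176132318
1 10611 [-0.014   0.0323 -0.05  ] [0.0155 0.074  0.0072]
-0.01 554 [0.04168453 0.04236212 0.05512152] 0.011232581170972585
0 382 [0.04171181 0.04220371 0.05364732] 0.010952966388632131
0.005 173 [0.04170087 0.04206801 0.04731892] 0.010455098399563396
[[-0.906 -0.031  0.422]
 [-0.028  1.     0.013]
 [-0.423  0.    -0.906]]
[ 0.45356066  0.10686673 -0.80292277  0.25882149 -0.1740314   0.38658275]
[[-0.895  0.158  0.417]
 [ 0.143  0.987 -0.067]
 [-0.423  0.    -0.906]]
[-0.07982799  0.08902237 -0.82502217  0.22161465 -0.03335703  0.07162215]
[-0.50050472  0.34296487 -0.41535226  0.8124792   0.         -0.55984591]
```

```bash
cat >> h.py <<'E'
def tilt(az,t): return (R.from_euler('z',np.radians(az))*R.from_euler('y',-np.radians(t))*R.from_euler('xyz',[np.pi,0,np.pi]))
def pick(p,az):
    r=tilt(az,25); e=r.as_euler('xyz'); z=r.as_matrix()[:,2]; p=np.array(p)
    reach(p-.07*z,e); print('hit',servo_line(p-.02*z,velocity=.1,f_stop=8)); print('hit',servo_line(p,velocity=.04,f_stop=6)); wait(.1)
    s=state(); print(np.round(s['ee_pos']-p,4),s['ft_force'])
    gripper_to(.05); s=state(); print('grip',s['gripper_width'],s['grip_force'],s['ft_force'])
    servo_line(p-.05*z+[0,0,.03],velocity=.12); s=state(); print('lifted',s['gripper_width'],s['ft_force'],s['time_s'])
CY=3.4; EX=np.array([np.cos(np.radians(CY)),np.sin(np.radians(CY)),0]); EY=np.array([-EX[1],EX[0],0])
DECK=np.array([.5136,-.2067,0]); CR=tilt(CY,0).as_euler('xyz')
def view_held(n):
    P=camera_params('wrist'); s=state(); im,d=grab_frame('wrist'); X=cloud('wrist',d,P); save(n,im)
    Q=R.from_euler('xyz',s['eef_rot']).inv().apply((X-s['ee_pos']).reshape(-1,3)).reshape(X.shape); np.savez('/tmp/'+n,im=im,d=d,Q=Q,X=X); return im,d,Q
E
python3 - <<'E'
from h import *
pick([.458,.242,.0525],1.8)
reach(DECK+[0,0,.13],CR); wait(.2); print(state()['time_s'],state()['ft_force'],state()['wrist_torque'])
im,d,Q=view_held('held_tray')
m=(d>0)&(Q[...,2]>-.02)&(Q[...,2]<.03)&(abs(Q[...,1])<.031); P=Q[m]; print(m.sum(),P.min(0),P.max(0)); print(np.histogram(P[:,2],20))
for z0 in np.arange(-.014,.03,.004):
    k=P[abs(P[:,2]-z0)<.002]
    if len(k)>20: print(round(z0,3),len(k),np.round(np.percentile(k[:,0],[1,50,99]),4))
E
```

```text
hit False
hit False
[0.     0.     0.0001] [ 0.56823503 -0.05276142 -0.07793518]
grip 0.06254899565816553 64.5197094976902 [-4.73654721 -0.64225659  6.28784136]
lifted 0.06252972093464094 [0.15479549 0.08222744 0.06554119] 8.9333
10.8 [ 0.44872915 -0.52315002 -0.85705315] [ 0.06196684  0.02127544 -0.00534862]
32462 [-0.07652014 -0.03099932 -0.01999925] [0.04498249 0.03099684 0.0258608 ]
(array([  101,    87,    93,    84,  4982, 21168,   475,  1849,  1589,
         313,   292,   302,   263,   274,   248,   201,    10,     0,
          46,    85]), array([-0.01999925, -0.01770625, -0.01541325, -0.01312025, -0.01082724,
       -0.00853424, -0.00624124, -0.00394824, -0.00165523,  0.00063777,
        0.00293077,  0.00522377,  0.00751678,  0.00980978,  0.01210278,
        0.01439578,  0.01668879,  0.01898179,  0.02127479,  0.02356779,
        0.0258608 ]))
-0.014 145 [-0.0115 -0.0007  0.0104]
-0.01 11238 [-0.0368  0.0077  0.0401]
-0.006 15424 [-0.0387  0.0074  0.0407]
-0.002 3329 [-0.0298  0.0411  0.0446]
0.002 578 [0.0438 0.0443 0.0447]
0.006 512 [0.0439 0.0443 0.0447]
0.01 467 [0.0439 0.0443 0.0448]
0.014 416 [0.0439 0.0443 0.0448]
0.018 50 [0.0438 0.0442 0.0442]
0.022 70 [-0.0765 -0.0752 -0.0742]
0.026 61 [-0.0761 -0.0754 -0.0745]
```

View pics/held_tray.png

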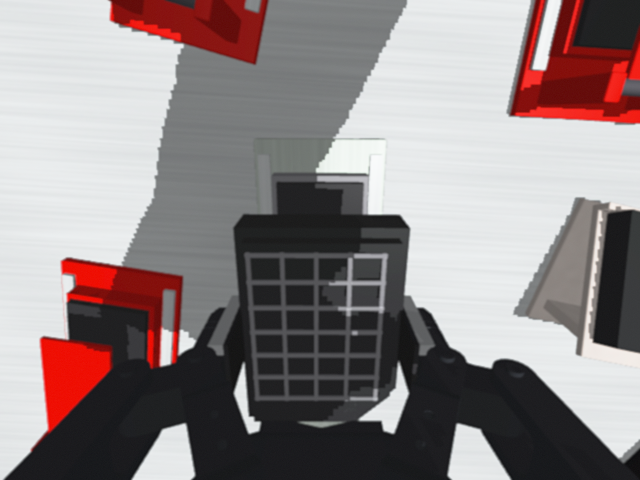

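```bash
python3 - <<'E'
from h import *
f=np.load('/tmp/held_tray.npz'); Q=f['Q'];X=f['X'];d=f['d'];g=f['im'].max(-1)
m=(d>0)&(Q[...,2]>.002)&(Q[...,2]<.014)&(Q[...,0]>.04)&(Q[...,0]<.05)&(abs(Q[...,1])<.04); P=Q[m]
print('tray face y',np.percentile(P[:,1],[.5,99.5]),'slope deg',np.degrees(np.polyfit(P[:,1],P[:,0],1)[0]))
m=(d>0)&(Q[...,2]>-.0105)&(Q[...,2]<-.0065)&(abs(Q[...,0])<.042)&(abs(Q[...,1])<.03); P=Q[m]; print('deck', rect(P), 'tilt xy',plane(P)[1], np.median(P[:,2]))
Y=(X-DECK)@np.stack([EX,EY,[0,0,1]],1)
m=(d>0)&(X[...,2]>.024)&(X[...,2]<.033)&(abs(Y[...,0]+.035)<.02)&(abs(Y[...,1])<.04); P=Y[m]
print('saddle deck',m.sum(),P.min(0),P.max(0),'y',np.percentile(P[:,1],[.5,99.5]),'x edge',np.percentile(P[:,0],[.5,1,2]),np.median(P[:,2]))
m=(d>0)&(X[...,2]>.019)&(X[...,2]<.0235)&(abs(Y[...,0]+.04)<.02)&(abs(Y[...,1])<.04); P=Y[m]; print('shoulder',m.sum(),P.min(0),P.max(0))
# edge yaw: per-column min x of the saddle deck
m=(d>0)&(X[...,2]>.025)&(X[...,2]<.031)&(abs(Y[...,0]+.035)<.02)&(abs(Y[...,1])<.026)
b=[(Y[:,c][m[:,c]][:,1].mean(),Y[:,c][m[:,c]][:,0].min()) for c in range(640) if m[:,c].sum()>5]; b=np.array(b); print('edge fit',np.polyfit(b[:,0],b[:,1],1))
E
```

```text
tray face y [-0.03215052  0.03116976] slope deg -0.15421938436291782
deck (array([ 0.00013232, -0.00059124]), array([82. , 56.9]), 0.18) tilt xy [ 0.00188769 -0.00427255  0.99998909] -0.00788249709061683
saddle deck 2716 [-0.04025619 -0.02884805  0.02400398] [-0.01948975  0.02780685  0.02973585] y [-0.02839908  0.02740855] x edge [-0.04009142 -0.04005092 -0.03994565] 0.027415093456864145
shoulder 930 [-0.04403241 -0.03250503  0.0190178 ] [-0.02004591  0.03154357  0.02349686]
edge fit [ 0.00117622 -0.03992554]
```

```bash
cat >> h.py <<'E'
def lower(zs,ze,off,fs=5):
    p=DECK+off[0]*EX+off[1]*EY
    servo_line([p[0],p[1],zs],velocity=.1); wait(.1); f0=np.array(state()['ft_force'])
    h=servo_line([p[0],p[1],ze],velocity=.02,f_stop=fs); s=state(); print('hit',h,'z',round(s['ee_pos'][2],4),'dF',np.round(s['ft_force']-f0,2),'M',np.round(s['wrist_torque'],2),s['time_s']); return h,s['ee_pos'][2]
E
python3 - <<'E'
from h import *
lower(.052,.036,[.0004,0])
E
```

```text
hit True z 0.0377 dF [0.11 0.33 3.69] M [0.17 0.16 0.06] 12.5667
```

```bash
python3 - <<'E'
from h import *
gripper_to(.084); p=state()['ee_pos']; servo_line([p[0],p[1],.16],velocity=.15); wait(.1); s=state()
im,d,Q=view_held('placed_tray'); X=np.load('/tmp/placed_tray.npz')['X']
Y=(X-DECK)@np.stack([EX,EY,[0,0,1]],1)
m=(d>0)&(X[...,2]>.040)&(X[...,2]<.055)&(abs(Y[...,0])<.05)&(abs(Y[...,1])<.04); P=Y[m]; m2=P[:,2]>.0455
print(m.sum(),np.median(P[m2][:,2]),rect(P[m2]),plane(P[m2])[1])
k=Y[(d>0)&(X[...,2]>.03)&(X[...,2]<.036)&(abs(Y[...,0]+.044)<.006)&(abs(Y[...,1])<.04)]; print('face x',np.median(k[:,0]),np.percentile(k[:,1],[1,99]))
pick([.5203+.4173*.002,.0148,.0542-.906*.002],-9.1)
reach(DECK+[0,0,.15],CR); wait(.2)
im,d,Q=view_held('held_lid')
m=(d>0)&(Q[...,2]>.002)&(Q[...,2]<.014)&(Q[...,0]>.035)&(Q[...,0]<.055)&(abs(Q[...,1])<.04); P=Q[m]
print('lid face',np.median(P[:,0]),np.percentile(P[:,1],[.5,99.5]),'slope deg',np.degrees(np.polyfit(P[:,1],P[:,0],1)[0]))
m=(d>0)&(Q[...,2]>-.008)&(Q[...,2]<.003)&(Q[...,0]>-.03)&(Q[...,0]<.043)&(abs(Q[...,1])<.029); P=Q[m]; print('top', m.sum(),plane(P)[1], np.median(P[:,2]))
print(state()['time_s'])
E
```

```text
8749 0.046071186452139534 (array([-0.00068904, -0.0005491 ]), array([56.4, 80. ]), -0.26) [0.00178571 0.00140474 0.99999742]
face x -0.044268194367325514 [-0.03138191  0.03027576]
hit False
hit False
[0. 0. 0.] [-0.45000934 -0.10355797  0.13762837]
grip 0.06219448985022969 64.01300266385078 [-3.23529779  0.75107147  6.34988645]
lifted 0.06274053306882614 [-0.30962258 -0.78322588 -1.27210923] 17.4917
lid face 0.043407440773760415 [-0.03236071  0.03107106] slope deg 0.023617849925508007
top 23636 [-0.00381163 -0.00109103  0.99999214] -0.0015822557507474597
18.65
```

```bash
python3 - <<'E'
from h import *
h,z=lower(.070,.0535,[-.001,0])
if z<.058:
    gripper_to(.084); p=state()['ee_pos']; servo_line([p[0],p[1],.18],velocity=.15); wait(.1)
    im,d,Q=view_held('placed_lid'); X=np.load('/tmp/placed_lid.npz')['X']
    Y=(X-DECK)@np.stack([EX,EY,[0,0,1]],1)
    m=(d>0)&(X[...,2]>.05)&(X[...,2]<.075)&(abs(Y[...,0])<.05)&(abs(Y[...,1])<.04); P=Y[m]; print(m.sum(),np.median(P[:,2]),rect(P),plane(P)[1])
    m=(d>0)&(X[...,2]>.07)&(X[...,2]<.2)&(abs(Y[...,0]-.09)<.05)&(abs(Y[...,1])<.04); P=Y[m]; 
    t=P[P[:,2]>np.percentile(P[:,2],95)].mean(0); print('keeper end',P[:,2].max(),t,'angle',np.arctan2(t[2]-.0615,-(t[0]+.0040-.064)) )
    print(state()['time_s'])
E
```

```text
hit True z 0.056 dF [-0.59 -0.47  5.24] M [ 0.08  0.03 -0.03] 20.375
9938 0.057557038726874524 (array([-0.00050542, -0.00059368]), array([89.1, 64.2]), 0.09) [-3.72923430e-03 -1.24508059e-04  9.99993039e-01]
keeper end 0.141289273406116 [ 8.77651788e-02 -4.28176084e-05  1.38106864e-01] angle 1.918507823591899
21.8583
```

```bash
python3 - <<'E'
from h import *
tp=np.load('/tmp/w_carrier.npz');X=tp['X'];d=tp['d'];Y=(X-DECK)@np.stack([EX,EY,[0,0,1]],1)
m=(d>0)&(X[...,2]>.07)&(X[...,2]<.2)&(abs(Y[...,0]-.08)<.06)&(abs(Y[...,1])<.035)
P=Y[m]; print(m.sum(),P.min(0),P.max(0),plane(P)); print(np.polyfit(P[:,2],P[:,0],1))
print(CR)
c=DECK-.004*EX
for a,r in((0,60),(0,30),(0,10),(0,0)):
    print(a,r,ik(c+.12*EX+[0,0,.16],tilt(CY,r).as_euler('xyz')))
E
```

```text
4475 [ 0.06004168 -0.02261153  0.07001398] [0.09841434 0.02136126 0.15597551] (array([ 0.08006602, -0.00054609,  0.11794465]), array([-9.30479800e-01,  4.35619477e-04,  3.66342944e-01]))
[0.39341233 0.03366514]
[-3.14159265  0.         -3.08225146]
0 60 [-0.6414577   0.1756615  -0.85058687 -0.379319    0.59250149 -0.39918043]
0 30 [-0.51940707  0.15918342 -0.48606832  0.47532363  0.27701767 -0.51492641]
0 10 [-0.43973423  0.29912909 -0.20588656  0.91218057  0.08320642 -0.4926689 ]
0 0 [-0.40524605  0.39361573 -0.05949582  1.11768478  0.         -0.46458724]
```

```bash
python3 - <<'E'
from h import *
c=DECK-.004*EX; W=.015
def T(x,zt): return c+x*EX+np.array([0,0,zt+.019])
p=state()['ee_pos']; servo_line([p[0],p[1],.27],velocity=.2); gripper_to(0)
servo_line(T(.135,.25),velocity=.2); print(servo_line(T(.135,.125),velocity=.15,f_stop=8))
print('push',servo_line(T(.066+W,.125),velocity=.08,f_stop=20),state()['ft_force'])
for th in np.arange(1.5,.05,-.2):
    u=np.array([-np.cos(th),np.sin(th)]); n=np.array([np.sin(th),np.cos(th)]); q=np.array([.064,.0615])+.065*u+.002*n
    h=servo_line(T(q[0]+W,q[1]),velocity=.1,f_stop=20)
    if h: print('stop',th,state()['ft_force'],state()['ee_pos']); break
else:
    print('down',servo_line(T(.014,.058),velocity=.03,f_stop=8),state()['ee_pos'],state()['ft_force'])
print(state()['time_s'])
E
```

```text
False
push False [-0.32174668  0.03121378 -1.76842334]
down True [ 0.52443897 -0.20642065  0.0825066 ] [-1.06856318  0.75087449  6.94009528]
28.4083
```

```bash
python3 - <<'E'
from h import *
p=state()['ee_pos']; servo_line([p[0],p[1],.12],velocity=.1); servo_line([p[0]-.03,p[1],.25],velocity=.2); wait(.1)
im,d,Q=view_held('final'); X=np.load('/tmp/final.npz')['X']; Y=(X-DECK)@np.stack([EX,EY,[0,0,1]],1)
m=(d>0)&(X[...,2]>.0605)&(X[...,2]<.09)&(abs(Y[...,0]-.01)<.06)&(abs(Y[...,1])<.02); n=plane(Y[m])[1]; print(m.sum(),np.median(X[m][:,2]),n)
E
```

```text
4416 0.06290875525275952 [-2.88594163e-03  3.96707914e-04  9.99995757e-01]
```

View pics/final.png

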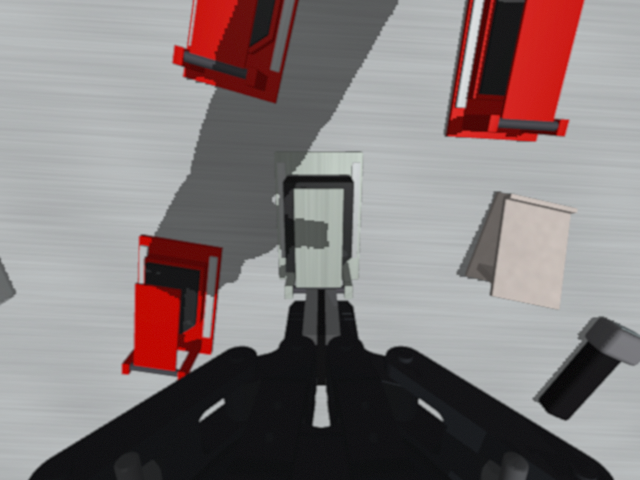

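The keeper lies level over the stack (plate at 290–350, 190–290). Its measured tilt is 0.003 rad and nothing touches the robot.

```bash
python3 -c "
from plant import *
print(hand_in())"
```

```text
the job is handed in; nothing more can be done
None
```

I seated the tray on the grey carrier's saddle and the lid on the tray with cut corners matched, folded the keeper down level (measured tilt 0.003 rad), and handed the job in at about 30 s; no verdict came back.

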